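# Catch the cuvette case's falling lid and lower it shut

## Task

Shut the cuvette case without jarring the glass in it: with a fingertip, tip the standing lid forward past its balance so that it falls free, catch it on the back of the fingers while it is still well open, and bring it to a stop there for a moment. Then lower it slowly and steadily on the fingers until it lies fully shut without a bump, and draw the fingers clear. Grip nothing, touch the lid only lightly, do not shift the case, and leave everything round it where it stands.

Things in the scene. Friction and masses are not known exactly. Their poses are not given: they have to be found in the camera images.
- cuvette_case: White open-topped case of glass cuvettes, 120 (x) x 160 (y) x 75 mm high, 2.5 kg, standing loose on the worktop. Origin: centre of its underside; z up, x points to the hinge (rear) side, y along the hinge. Its front (-x) faces roughly towards the robot.
- lid (a joint): Angle of the grey lid, rad: 0 = shut (level, on the rim), 1.57 = upright, 1.8 = its rearward stop, where it leans at the start. Hinge axis along the case's y. No latch and no friction, and a light damper: behind about 1.55 it settles back to the stop; in front of that it falls forward, creeping at first (about 3 s from 1.4 down to 0.35 when let go), and would land at about 0.55 to 0.75 rad/s, which is far too hard.
- lid_hinge (a point): Point on the hinge axis, mid-width: in the case's frame 64 mm to the rear (+x) of its centre and 78 mm above its underside.
- lid_panel: The lid: flat grey plate 8 mm thick, about 0.25 kg, 160 mm wide, with a front lip 76 mm wide in its middle. Origin on the hinge axis, mid-width; when shut its axes are those of the case, and the plate runs from 4 mm to 154 mm in front (-x) of the hinge, from 2 mm below to 6 mm above it. The last 30 mm, the lip, overhang the front of the case when shut, with 76 mm of free height below it, so fingers that slope forward and down under it can carry its edge right down to shut.
- lid_lip (a point): Middle of the lip's free edge on the underside of the lid (154 mm from the hinge, 2 mm below the plane of the axis when shut).
- reagent_red_cap: Small loose bottle with a ribbed cap, 26 x 26 x 73 mm, origin under its centre. Bystander.
- immersion_oil: Small loose dark dropper-cap bottle, 25 x 25 x 78 mm, origin under its centre. Bystander.
- label_tape: Loose roll of tape lying flat, 67 x 67 x 19 mm, origin under its centre. Bystander.
- dropper_bottle: Loose white bottle with a long pointed nozzle, 42 x 42 x 143 mm, origin under its centre. Bystander.
- marker_black: Loose marker pen lying down, 14 x 139 x 15 mm, origin under its centre. Bystander.
- forceps: Loose forceps lying flat, 14 x 122 x 8 mm, origin under its centre. Bystander.
There are look-alikes about, which are no part of the job. Several things have the shape of the cuvette_case; the one meant has the colours described above.

How it is judged:
On the way, in this order (a step that is already met when the one before it is completed fails the run):
1. the lid has been tipped forward and is falling, touched by nothing (value of joint lid below 1.5 rad and velocity of joint lid below -0.02 rad/s and contact force between anything else and lid_panel below 0.05 N), for 0.2 s.
2. the fingers have caught it and hold it still, well open (between 0.15 and 1.1 rad) (value of joint lid between 0.15 and 1.1 rad and contact force between the fingers and lid_panel above 0.3 N and not (velocity of joint lid below -0.06 rad/s or velocity of joint lid above 0.06 rad/s)), for 0.2 s.
3. the fingers still carry the lid when it is almost shut (value of joint lid below 0.1 rad and contact force between the fingers and lid_panel above 0.2 N), for 0.04 s.
At the end, for the whole second after the job is handed in: The lid lies shut (within 0.03 rad) and still, the case stands flat within 10 mm of where it was, and every loose bystander is within 20 mm of its start (value of joint lid below 0.03 rad and not (velocity of joint lid below -0.03 rad/s or velocity of joint lid above 0.03 rad/s) and distance of cuvette_case from where it was at the start of the episode below 0.01 m and angle between cuvette_case's own z axis and vertical below 0.05 rad and distance of each of reagent_red_cap, immersion_oil, label_tape, dropper_bottle, marker_black, forceps from where it was at the start of the episode below 0.02 m); the robot touches nothing.
It fails at once if the lid comes down hard: faster than 0.35 rad/s within 0.2 rad of shut (value of joint lid below 0.2 rad and velocity of joint lid below -0.35 rad/s).
It fails at once if the lid is gripped or pressed with more than 15 N (contact force between the fingers and lid_panel above 15 N).
It fails at once if the case is shifted by more than 15 mm, lifted or tilted (distance of cuvette_case from where it was at the start of the episode above 0.015 m or angle between cuvette_case's own z axis and vertical above 0.1 rad).
It fails at once if a bystander is knocked or carried away by more than 40 mm (distance of any of reagent_red_cap, immersion_oil, label_tape, dropper_bottle, marker_black, forceps from where it was at the start of the episode above 0.04 m).
It also fails if it takes over 51 s, if anything falls off the work surface, if the arm or the gripper's body presses on something with over 40 N, if the wrist force passes 120 N, or if a joint passes its speed limit or range.

## Robot

A 6-joint arm with a two-finger parallel gripper is mounted at the origin on a cart in front of the work surface, level with it; the furniture and walls round the work are solid. World frame = base frame: x ahead of the robot, y to its left, z up, the work surface at z = 0. Lengths are in m, angles in rad, forces in N, time in s.
With the tool pointing down it reaches from about 0.35 to 0.975 m from the base axis. Payload 4.9 kg.
Tool frame: the origin (TCP) lies on the centre line of the jaws, within the pads' length; the fingertips stand 22 mm ahead of it and the grasp point (between the pads) lies 3 mm ahead of it (manip.tcp_to_tips is the distance from the TCP to the fingertips, in m); z points along the fingers, x is the direction in which the jaws open and shut, and the axes are right-handed (so a half turn about z gives the same grasp; the last joint's range is limited). The gripper opens to 85 mm and grips with 20 to 120 N. Pads are 22 mm wide; open, the fingers measure 114 mm over their backs; the gripper's body (76 mm by 85 mm) begins 54 mm behind the grasp point. The pads swing forward as they close: fully open they stand 13 mm farther back than shut.
Start: joints at [-1.244, 0.053, 1.613, -0, 1.476, -0.119], TCP at [0.269, -0.564, 0.253] pointing down, gripper open.
Joint ranges: [-3.01, 3.01], [-1.01, 2.22], [0.06, 2.58], [-1.02, 4.17], [0.09, 2.62], [-3.14, 3.14]. Speed limits (rad/s): [2.57, 2.57, 3.14, 3.14, 3.14, 3.14].

## Interface

Orientations are given as a unit quaternion [w, x, y, z].
In Python, from plant import manip gives the robot as it stands.
- The arm moves only by the shell command python3 -m pendant 'ROWS'. ROWS is a JSON object of lists of equal length, an entry for each row: "linear": the shift along the tool's x, y, z in cm, a list of three; "rotation": the turn, a rotation vector about the tool's x, y, z in degrees, a list of three; "grip": the closure, from 0 (fully open) to 1 (shut). A call has exactly 10 rows; each row is the pose to reach, as a shift and turn from the pose commanded when the call began, along the tool's axes at that moment; what a row does not reach only later rows make up. A row lasts 1/12 s, in which the tool goes at most 41.7 mm and 7.16 degrees, less where a joint would pass 70% of its speed; a pose out of reach is approached as far as the arm can. A call with a gripper value outside its range is refused whole. The fingers move at their own pace and stop on an object; the grip force is fixed at half the most. Time passes only in rows, so rows that repeat a pose let the fingers close, or fill a call up. It gives the time, the measured TCP pose, the force and the opening at its end, in the units of the state.
- manip.state(): the state, without advancing time (a new reading comes with each control period).
- manip.grab_frame(name): name is "scene" or "top" or "wrist"; returns the picture (400x640x3 uint8, red, green, blue); there is no depth.
- manip.calibration(name): a dict with "fx", "fy", "cx", "cy" (pixels), "cam_to_world" (4x4, takes a point from camera to world coordinates). Camera axes: x right, y up, looking along -z (the intrinsics and any distortion apply to the point x, -y, -z); pixel columns grow to the right and rows downward; lengths in m; the calibration is good to about 2 mm. A picture is of the moment at which its call begins: read the wrist's pose just before it. calibration takes no time and is no camera call; for the wrist camera it gives the pose at the moment of the call.
- manip.job_done(): hands the job in, once; it reports no verdict.
The state is a dict: "time": time; "joint_pos": joint angles; "joint_vel": joint speeds; "joint_efforts": joint torques, N m; "tool_pos": TCP position; "tool_rot": TCP orientation; "contact_force": force on the tool from outside, world axes, zero at the start; "ft_torque": the same for the moment, N m; "gripper_width": opening from 0.0 (shut) to 1.0 (fully open).
Only numpy, scipy, OpenCV 4.12 (cv2) and the standard library are available. Lean on these libraries where they do the work, as an engineer would, in place of code of your own. Each camera call takes 0.05 s, during which the arm holds its last target. There are 200 camera calls.

## Working session

There is one attempt and no reset: what is moved stays moved. The work goes in short steps, Python scripts to look and compute and a shell command to move; the robot and the scene stay as the last step left them, time stands still between calls to the robot, and variables do not carry over. Pictures are saved under pics/ and viewed, about 8 in all and at most 12, crops included, and the job is handed in when it is done.

```bash
mkdir -p pics; ls
python3 - <<'E'
from plant import manip
import cv2,numpy as np
for n in("scene","top"):
    f=manip.grab_frame(n); cv2.imwrite(f"pics/{n}0.png",f[:,:,::-1])
    c=manip.calibration(n); print(n,{k:(np.round(v,4).tolist()) for k,v in c.items()})
print(manip.state(), manip.tcp_to_tips)
E
```

```text
pics
scene {'fx': 489.4244, 'fy': 489.4244, 'cx': 331.0843, 'cy': 199.1252, 'cam_to_world': [[0.5574, 0.3925, -0.7316, -0.7624], [-0.83, 0.2399, -0.5036, -1.0592], [-0.0221, 0.8879, 0.4595, 0.8684], [0.0, 0.0, 0.0, 1.0]]}
top {'fx': 473.9494, 'fy': 473.9494, 'cx': 321.9417, 'cy': 196.5723, 'cam_to_world': [[-0.0085, 0.995, -0.0991, 0.3851], [-0.9999, -0.0096, -0.011, -0.1935], [-0.0119, 0.099, 0.995, 1.5438], [0.0, 0.0, 0.0, 1.0]]}
{'time': 0.1, 'joint_pos': array([-1.24401750e+00,  5.32956392e-02,  1.61417271e+00, -2.47959854e-05,
        1.47599776e+00, -1.18999811e-01]), 'joint_vel': array([-0.00020489, -0.00039699, -0.00425361,  0.00032306, -0.0002858 ,
       -0.00117177]), 'joint_efforts': array([ 1.25923165e-03, -3.94901991e+01, -3.71362889e+01, -4.71004842e-05,
        3.94559975e-03,  1.15732757e-06]), 'tool_pos': array([ 0.26929886, -0.56341944,  0.25217337]), 'tool_rot': array([-5.80522875e-04,  8.45920044e-01, -5.33308918e-01, -7.35260631e-04]), 'contact_force': array([-0.13806757, -0.14600241, -0.07398452]), 'ft_torque': array([-0.004205  ,  0.04960095, -0.04322034]), 'gripper_width': 1.000515888479637} 0.022
```

View pics/scene0.png

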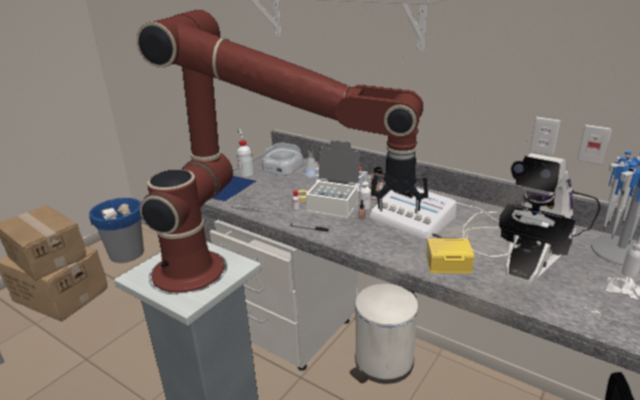

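View pics/top0.png

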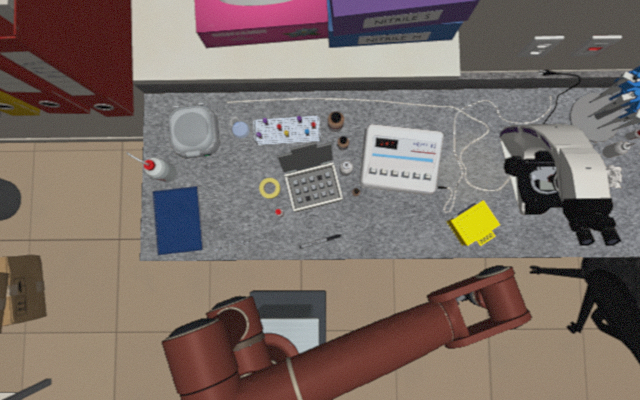

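The white open case with the grey lid standing is at top pixel (314,186), and its lid top is near (305,158). The look-alikes are the yellow closed case (475,224), the grey dish or box (193,130) and the white instrument (403,158). I choose the white case with the grey lid and check it in a crop.

Run:
```python
import cv2
f=cv2.imread("pics/top0.png")[125:255,230:380]
cv2.imwrite("pics/crop0.png",cv2.resize(f,None,fx=4.6,fy=4.6,interpolation=cv2.INTER_CUBIC))
```

```text
(no output)
```

View pics/crop0.png

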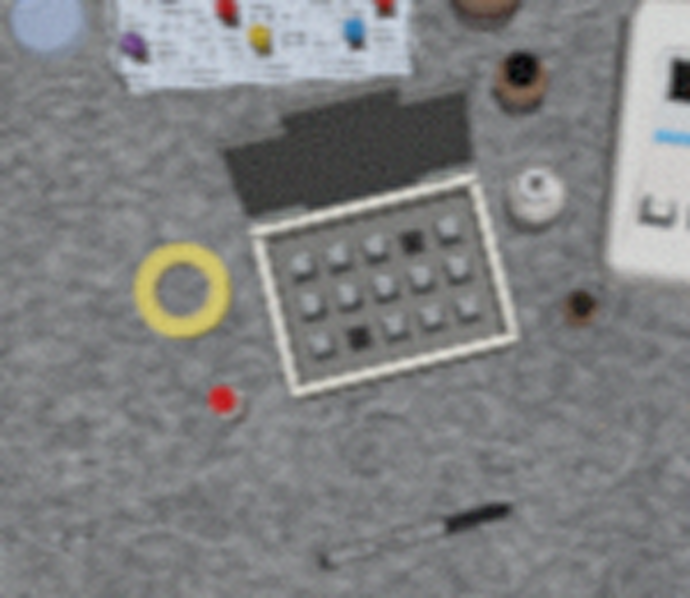

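The crop confirms an open white case with grey lid. Its rim corners in the crop are (255,232), (475,178), (516,340), (295,392). The tape is at (182,290), the red cap at (223,400), the dropper at (535,195), the oil at (580,305) and a pen at (415,535).

```bash
cat > h.py <<'E'
from plant import manip
import numpy as np
from scipy.spatial.transform import Rotation as R
def ray(n,u,v,z,c=None):
    c=c or manip.calibration(n); T=np.array(c["cam_to_world"])
    d=T[:3,:3]@np.array([(u-c["cx"])/c["fx"],-(v-c["cy"])/c["fy"],-1]); o=T[:3,3]
    return o+d*(z-o[2])/d[2]
E
python3 - <<'E'
from h import *
f=lambda p,z:ray("top",230+(p[0]+.5)/4.6-.5,125+(p[1]+.5)/4.6-.5,z)
RL,RR,FR,FL=[f(p,.075) for p in((255,232),(475,178),(516,340),(295,392))]
print(RL,RR,FR,FL, np.mean([RL,RR,FR,FL],0))
d=RL-RR;e=(RL+RR-FL-FR)/2
print(np.linalg.norm(d),np.linalg.norm(e),np.degrees(np.arctan2(-d[0],d[1])),np.degrees(np.arctan2(e[1],e[0])))
for n,p,z in(("tape",(182,290),.019),("red",(223,400),.073),("drop",(535,195),.12),("oil",(580,305),.078),("penA",(325,562),.01),("penB",(510,508),.01),("bl",(522,70),.09)): print(n,f(p,z).round(3))
E
```

```text
[ 0.60026028 -0.06221839  0.075     ] [ 0.6358909  -0.21235238  0.075     ] [ 0.5247042  -0.23888929  0.075     ] [ 0.49084418 -0.08919098  0.075     ] [ 0.56292489 -0.15066276  0.075     ]
0.15430409390417885 0.11349985041915339 13.350751726034341 13.634360870189331
tape [ 0.568 -0.006  0.019]
red [ 0.486 -0.04   0.073]
drop [ 0.616 -0.251  0.12 ]
oil [ 0.548 -0.282  0.078]
penA [ 0.376 -0.105  0.01 ]
penB [ 0.413 -0.235  0.01 ]
bl [ 0.707 -0.245  0.09 ]
```

```bash
cat >> h.py <<'E'
C=np.array([.563,-.1505,0]); yaw=np.radians(13.4)
U=np.array([np.cos(yaw),np.sin(yaw),0]); V=np.array([-U[1],U[0],0]); Z=np.array([0,0,1.])
H=C+.064*U+.078*Z
def W(u,v,z): return H+u*U+v*V+np.array([0,0,z-.078])   # u,v from hinge, z world
def pose():
    s=manip.state(); q=s["tool_rot"]; return s["tool_pos"],R.from_quat([q[1],q[2],q[3],q[0]]),s
def Rt(sl): # slope below horizontal, deg
    a=np.radians(sl); z=U*np.cos(a)-Z*np.sin(a); x=-V; return R.from_matrix(np.c_[x,np.cross(z,x),z])
def tcp(u,v,z,sl,side,back):  # TCP for contact at (u,z) on under(-1)/upper(+1) side of finger, back m behind tips
    M=Rt(sl).as_matrix(); n=-M[:,1] if 0 else M[:,1]
    n=n*(1 if n[2]>0 else -1)   # upper side normal
    return W(u,v,z)-side*.011*n+M[:,2]*(back-.022)
def go(p,sl):
    p0,R0,s=pose(); print("tcp",np.round(p,4),"lin cm",np.round(R0.inv().apply(p-p0)*100,2),"rot",np.round((R0.inv()*Rt(sl)).as_rotvec(degrees=True),1))
def where():
    p,r,s=pose(); d=p-H; print("t",round(s["time"],2),"u,v,z",np.round([d@U,d@V,p[2]],4),"rotvec err to",np.round((r.inv()*Rt(60)).as_rotvec(degrees=True),1),"F",s["contact_force"].round(2),"q",s["joint_pos"].round(2),"g",round(s["gripper_width"],2))
E
python3 - <<'E'
from h import *
print([a for a in dir(manip) if a[0]!='_'])
f=lambda p,z:ray("top",230+(p[0]+.5)/4.6-.5,125+(p[1]+.5)/4.6-.5,z)
for p in((283,118),(398,90)):
    q=f(p,.228)-H; print(q@U,q@V)
print("plan")
go(W(.075,0,.34),60); go(tcp(.07,0,.226,60,-1,.012),60)
E
```

```text
['IKError', 'calibration', 'grab_frame', 'job_done', 'state', 'tcp_to_tips']
0.03219398416096632 0.036064491384978685
0.032036802606467914 -0.03650567293771776
plan
tcp [ 0.6982 -0.1183  0.34  ] lin cm [-21.69 -57.89  -8.73] rot [29.9  3.3 11.8]
tcp [ 0.6978 -0.1184  0.2402] lin cm [-21.68 -57.85   1.25] rot [29.9  3.3 11.8]
```

```bash
python3 -m pendant '{"linear":[[0,-2,-4],[-1.5,-4,-8],[-3,-8,-10],[-4.5,-12,-10],[-6,-16,-10],[-7.5,-20,-10],[-9,-24,-10],[-10.5,-28,-10],[-12,-32,-10],[-12,-32,-10]],"rotation":[[3,0,1],[6,1,2],[9,1,4],[12,1,5],[15,2,6],[18,2,7],[21,2,8],[24,3,10],[27,3,11],[29.9,3.3,11.8]],"grip":[1,1,1,1,1,1,1,1,1,1]}'
python3 - <<'E'
from h import *
where(); go(W(.085,0,.34),60)
E
```

```text
time: 0.93
tool_pos: [0.5085, -0.3139, 0.3532]
tool_rot: [-0.205, 0.759, -0.597, 0.161]
contact_force: [-0.3, -0.7, -0.6]
gripper_width: 0.0
t 0.93 u,v,z [-0.1548 -0.1464  0.3532] rotvec err to [-0.2  0.1  0.2] F [-0.26 -0.75 -0.63] q [-0.88 -0.24  1.78  0.48  1.38  0.42] g 0.0
tcp [ 0.7079 -0.116   0.34  ] lin cm [-14.55 -20.11  13.23] rot [-0.2  0.1  0.2]
```

```bash
python3 -m pendant '{"linear":[[-1.6,-2.2,1.5],[-3.2,-4.4,2.9],[-4.9,-6.7,4.4],[-6.5,-9,5.9],[-8.1,-11.2,7.3],[-9.7,-13.4,8.8],[-11.3,-15.6,10.3],[-13,-18,11.8],[-14.5,-20.1,13.2],[-14.5,-20.1,13.2]],"rotation":[[0,0,0],[0,0,0],[0,0,0],[0,0,0],[0,0,0],[0,0,0],[0,0,0],[0,0,0],[0,0,0],[0,0,0]],"grip":[1,1,1,1,1,1,1,1,1,1]}'
python3 - <<'E'
from h import *
import cv2
f=manip.grab_frame("wrist");g=manip.grab_frame("scene")[100:260,230:470]
g=cv2.resize(g,(600,400),interpolation=cv2.INTER_CUBIC)
cv2.imwrite("pics/w1.png",np.vstack([cv2.resize(f,(480,300)),cv2.resize(g,(480,300))])[:,:,::-1])
where(); go(tcp(.075,0,.226,60,-1,.013),60)
E
```

```text
time: 1.77
tool_pos: [0.7081, -0.1167, 0.3376]
tool_rot: [-0.203, 0.76, -0.597, 0.16]
contact_force: [-0.2, -0.4, -0.1]
gripper_width: -0.0
t 1.87 u,v,z [ 0.0826 -0.0034  0.338 ] rotvec err to [ 0.1 -0.   0.2] F [-0.74 -0.14 -0.43] q [-0.38 -0.03  1.61  0.32  1.14  0.89] g 0.0
tcp [ 0.7031 -0.1171  0.2393] lin cm [-0.35  5.14  8.43] rot [ 0.1 -0.   0.2]
```

View pics/w1.png

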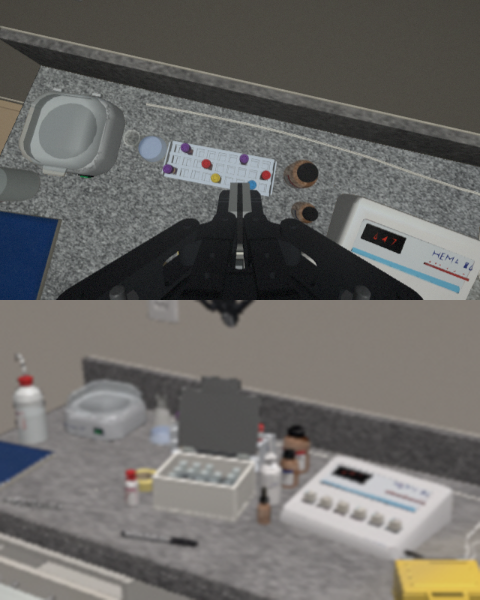

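```bash
cat > k.py <<'E'
from h import *
from scipy.optimize import least_squares
D=[([-1.244,.0533,1.6142,0,1.476,-.119],[.2693,-.5634,.2522]),([-.88,-.24,1.78,.48,1.38,.42],[.5085,-.3139,.3532])]
p,r,s=pose(); D.append((s["joint_pos"],p))
def fk(q,m,sg=1):
    h,a1,b,L1,a3,L2,d=m; Y=lambda a:R.from_euler('y',a)
    Q=R.from_euler('z',q[0]); P=Q.apply([a1,b,h]); Q=Q*Y(q[1]); P=P+Q.apply([0,0,L1]); Q=Q*Y(q[2]); P=P+Q.apply([a3,0,L2])
    Q=Q*R.from_euler('z',sg*q[3])*Y(q[4]); P=P+Q.apply([0,0,d]); return P,Q
if __name__=="__main__":
  for sg in(1,-1):
    o=least_squares(lambda m:np.r_[np.concatenate([fk(q,m,sg)[0]-x for q,x in D]),1e-3*(m-[.3,0,.07,.5,0,.5,.2])],[.3,0,.07,.5,0,.5,.2]); m=o.x
    z=fk(D[2][0],m,sg)[1].apply([0,0,1]); print(sg,m.round(3),o.cost**.5,z.round(3),r.apply([0,0,1]).round(3))
    if abs(z-r.apply([0,0,1])).max()>.05: continue
    for sl in(60,50,45,35):
      for th in(.75,.4,0.,-.05):
        t=tcp(-.154*np.cos(th)-.002*np.sin(th),0,.078+.154*np.sin(th)-.002*np.cos(th),sl,1,.015)
        zt=Rt(sl).apply([0,0,1])
        lo=[-3.01,-1.01,.06,-1.02,.09];hi=[3.01,2.22,2.58,4.17,2.62]
        g=lambda q:np.r_[fk(q,m,sg)[0]-t,.3*(fk(q,m,sg)[1].apply([0,0,1])-zt)]
        w=least_squares(g,[-.4,-.3,1.9,.4,1.2],bounds=(lo,hi)); print(sl,th,t.round(3),w.x.round(2),np.abs(w.fun).max().round(4))
  c=np.array(manip.calibration("wrist")["cam_to_world"]); print("cam in tool",r.inv().apply(c[:3,3]-p).round(3))
E
python3 k.py
```

```text
1 [ 0.23  -0.002  0.074  0.427  0.087  0.611  0.259] 0.0004638110368524368 [ 0.485  0.116 -0.867] [ 0.485  0.116 -0.867]
60 0.75 [ 0.502 -0.165  0.182] [-0.66 -0.38  2.17  0.46  1.05] 0.0
60 0.4 [ 0.474 -0.172  0.137] [-0.71 -0.38  2.26  0.5   1.  ] 0.0
60 0.0 [ 0.463 -0.174  0.077] [-0.73 -0.31  2.31  0.55  0.9 ] 0.0
60 -0.05 [ 0.463 -0.174  0.069] [-0.73 -0.29  2.31  0.56  0.88] 0.0
50 0.75 [ 0.502 -0.165  0.18 ] [-0.73 -0.43  2.26  0.68  0.99] 0.0
50 0.4 [ 0.474 -0.172  0.134] [-0.79 -0.42  2.34  0.73  0.96] 0.0
50 0.0 [ 0.463 -0.174  0.074] [-0.82 -0.33  2.38  0.81  0.88] 0.0
50 -0.05 [ 0.463 -0.174  0.067] [-0.82 -0.31  2.38  0.83  0.86] 0.0
45 0.75 [ 0.502 -0.165  0.179] [-0.76 -0.44  2.3   0.8   0.97] 0.0
45 0.4 [ 0.474 -0.172  0.133] [-0.83 -0.43  2.37  0.86  0.96] 0.0
45 0.0 [ 0.463 -0.174  0.073] [-0.86 -0.32  2.41  0.95  0.88] 0.0
45 -0.05 [ 0.463 -0.174  0.065] [-0.86 -0.3   2.41  0.96  0.87] 0.0
35 0.75 [ 0.503 -0.165  0.177] [-0.83 -0.45  2.37  1.06  0.97] 0.0
35 0.4 [ 0.475 -0.172  0.131] [-0.9  -0.42  2.43  1.11  0.98] 0.0
35 0.0 [ 0.464 -0.174  0.071] [-0.93 -0.28  2.46  1.21  0.94] 0.0
35 -0.05 [ 0.464 -0.174  0.063] [-0.93 -0.25  2.46  1.22  0.93] 0.0
-1 [ 2.247 -0.656  0.074  1.675  3.792  1.559 -0.259] 0.004337011467816179 [ 0.276 -0.416 -0.867] [ 0.485  0.116 -0.867]
cam in tool [ 0.001 -0.084 -0.122]
```

The wrist view shows the closed tips behind the lid and clear of the bottles. The scene crop shows the lid standing at (218,415). My kinematic fit says the catch poses at 45° slope are reachable. Next I descend behind the lid.

```bash
python3 -m pendant '{"linear":[[0,0.6,0.9],[-0.1,1.2,1.9],[-0.2,1.8,2.9],[-0.2,2.4,3.9],[-0.3,3,4.9],[-0.3,3.6,5.9],[-0.3,4.2,6.9],[-0.35,4.8,7.9],[-0.35,5.1,8.4],[-0.35,5.1,8.4]],"rotation":[[0,0,0],[0,0,0],[0,0,0],[0,0,0],[0,0,0],[0,0,0],[0,0,0],[0,0,0],[0,0,0],[0,0,0]],"grip":[1,1,1,1,1,1,1,1,1,1]}'
python3 - <<'E'
from h import *
where()
for u in(.050,.041,.035,.0,-.0205): go(tcp(u,0,.227 if u>.03 else .231,60,-1,.013),60)
E
```

```text
time: 2.7
tool_pos: [0.7025, -0.1178, 0.2381]
tool_rot: [-0.202, 0.759, -0.599, 0.16]
contact_force: [0.4, 0.6, -0.6]
gripper_width: 0.001
t 2.7 u,v,z [ 0.0793 -0.0005  0.2381] rotvec err to [0.2 0.  0. ] F [ 0.45  0.57 -0.55] q [-0.37  0.02  1.73  0.35  0.98  0.83] g 0.0
tcp [ 0.6788 -0.1229  0.2403] lin cm [-0.06  2.   -1.4 ] rot [0.2 0.  0. ]
tcp [ 0.67   -0.125   0.2403] lin cm [-0.06  2.78 -1.85] rot [0.2 0.  0. ]
tcp [ 0.6642 -0.1264  0.2403] lin cm [-0.06  3.3  -2.15] rot [0.2 0.  0. ]
tcp [ 0.6301 -0.1345  0.2443] lin cm [-0.06  6.13 -4.24] rot [0.2 0.  0. ]
tcp [ 0.6102 -0.1393  0.2443] lin cm [-0.06  7.91 -5.26] rot [0.2 0.  0. ]
```

```bash
python3 -m pendant '{"linear":[[0,0.8,-0.5],[0,1.6,-1],[0,2.3,-1.5],[0,2.9,-1.9],[0,3.5,-2.3],[0,4.1,-2.7],[0,4.6,-3.1],[0,5.1,-3.5],[0,5.6,-3.9],[0,6.1,-4.2]],"rotation":[[0,0,0],[0,0,0],[0,0,0],[0,0,0],[0,0,0],[0,0,0],[0,0,0],[0,0,0],[0,0,0],[0,0,0]],"grip":[1,1,1,1,1,1,1,1,1,1]}'
python3 - <<'E'
from h import *
import cv2
f=manip.grab_frame("top")[125:225,255:375];g=manip.grab_frame("scene")[110:230,280:440]
cv2.imwrite("pics/p2.png",np.vstack([cv2.resize(f,(400,333),interpolation=2),cv2.resize(g,(400,300),interpolation=2)])[:,:,::-1])
where(); go(tcp(-.0205,0,.231,60,-1,.013),60)
E
```

```text
time: 3.53
tool_pos: [0.6313, -0.1358, 0.2477]
tool_rot: [-0.203, 0.758, -0.598, 0.162]
contact_force: [1.9, -0.5, 3.1]
gripper_width: 0.002
t 3.63 u,v,z [ 0.0049 -0.001   0.2458] rotvec err to [ 0.1 -0.1  0.1] F [-0.51 -0.3  -0.34] q [-0.46 -0.14  1.87  0.38  1.03  0.75] g 0.0
tcp [ 0.6102 -0.1393  0.2443] lin cm [-0.1   1.84 -0.89] rot [ 0.1 -0.1  0.1]
```

View pics/p2.png

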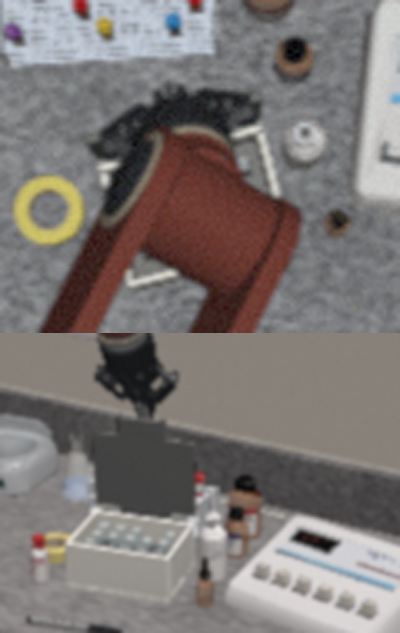

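```bash
python3 -m pendant '{"linear":[[0,0.6,-0.3],[0,1.2,-0.6],[0,1.8,-0.9],[0,2.3,-1.1],[0,1.0,-1.1],[0,-1,-4.6],[0,2,-6.3],[0,5,-8.1],[0,8,-9.8],[0,11,-11.5]],"rotation":[[0,0,0],[0,0,0],[0,0,0],[0,0,0],[0,0,0],[0,0,0],[4,0,0],[8,0,0],[12,0,0],[15,0,0]],"grip":[1,1,1,1,1,1,1,1,1,1]}'
python3 - <<'E'
from h import *
where()
c=lambda th,b:tcp(-.154*np.cos(th)-.002*np.sin(th),0,.078+.154*np.sin(th)-.002*np.cos(th),45,1,b)
go(c(.75,.015),45); go(c(.6,.015),45)
import cv2
f=manip.grab_frame("top")[125:225,255:375];g=manip.grab_frame("scene")[110:230,280:440]
cv2.imwrite("pics/p3.png",np.vstack([cv2.resize(f,(400,333),interpolation=2),cv2.resize(g,(400,300),interpolation=2)])[:,:,::-1])
E
```

```text
time: 4.47
tool_pos: [0.4813, -0.1699, 0.2903]
tool_rot: [-0.301, 0.726, -0.571, 0.238]
contact_force: [-0.7, -1.2, -0.1]
gripper_width: 0.0
t 4.47 u,v,z [-0.1479  0.      0.2903] rotvec err to [-15.1  -0.    0.2] F [-0.73 -1.21 -0.08] q [-0.81 -0.61  2.21  0.72  1.18  0.36] g 0.0
tcp [ 0.5019 -0.165   0.1787] lin cm [-0.02  6.42  9.37] rot [-0.1  0.   0.2]
tcp [ 0.4881 -0.1683  0.1605] lin cm [-0.03  8.71  9.65] rot [-0.1  0.   0.2]
```

View pics/p3.png

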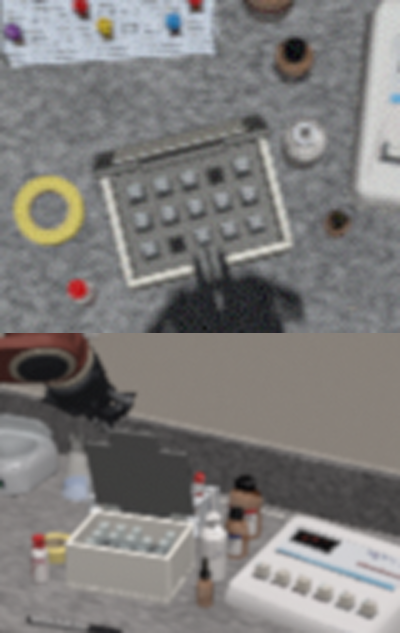

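The lid stands just forward of upright, with its lip edge at about crop (195,150), and nothing touches it. The fingers are in front. Now to the catch pose.

```bash
python3 -m pendant '{"linear":[[0,1.2,1.6],[0,2.4,3.2],[0,3.6,4.8],[0,4.8,6.4],[0,6,8],[0,6.8,9],[0,7.2,9.5],[0,7.2,9.5],[0,7.2,9.5],[0,7.2,9.5]],"rotation":[[0,0,0],[0,0,0],[0,0,0],[0,0,0],[0,0,0],[0,0,0],[0,0,0],[0,0,0],[0,0,0],[0,0,0]],"grip":[1,1,1,1,1,1,1,1,1,1]}'
python3 - <<'E'
from h import *
where()
q=ray("top",313.5,169.4,.23)-H; print(q@U,q@V)
import cv2
f=manip.grab_frame("top")[125:225,255:375];g=manip.grab_frame("scene")[110:230,280:440]
cv2.imwrite("pics/p4.png",np.vstack([cv2.resize(f,(400,333),interpolation=2),cv2.resize(g,(400,300),interpolation=2)])[:,:,::-1])
E
```

```text
time: 5.4
tool_pos: [0.4996, -0.1677, 0.1748]
tool_rot: [-0.3, 0.725, -0.572, 0.239]
contact_force: [1.0, 0.2, -0.3]
gripper_width: -0.002
t 5.4 u,v,z [-0.1297 -0.002   0.1748] rotvec err to [-15.1  -0.2   0.2] F [ 0.99  0.15 -0.35] q [-0.77 -0.43  2.3   0.81  0.96  0.19] g -0.0
-0.0363567740698764 -0.012144664545468113
```

View pics/p4.png

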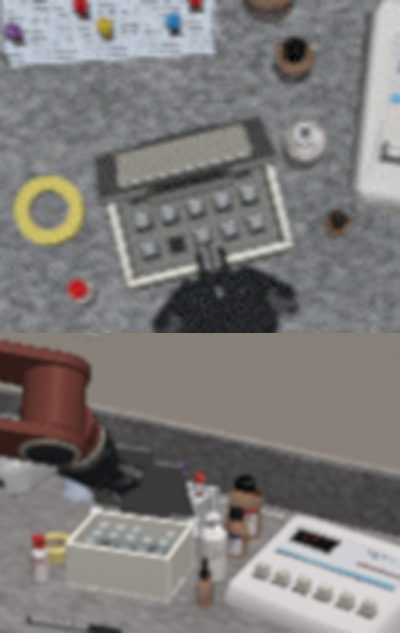

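The lid is falling forward above the fingers, with its lip edge at about top crop (190,190), or roughly 1.1 rad. I wait for it to land.

```bash
for i in 1 2; do python3 -m pendant '{"linear":[[0,0,0],[0,0,0],[0,0,0],[0,0,0],[0,0,0],[0,0,0],[0,0,0],[0,0,0],[0,0,0],[0,0,0]],"rotation":[[0,0,0],[0,0,0],[0,0,0],[0,0,0],[0,0,0],[0,0,0],[0,0,0],[0,0,0],[0,0,0],[0,0,0]],"grip":[1,1,1,1,1,1,1,1,1,1]}'; done
python3 - <<'E'
from h import *
where()
import cv2
f=manip.grab_frame("top")[125:225,255:375];g=manip.grab_frame("scene")[110:230,280:440]
cv2.imwrite("pics/p5.png",np.vstack([cv2.resize(f,(400,333),interpolation=2),cv2.resize(g,(400,300),interpolation=2)])[:,:,::-1])
c=lambda th,b:tcp(-.154*np.cos(th)-.002*np.sin(th),0,.078+.154*np.sin(th)-.002*np.cos(th),45,1,b)
for th in (.7,.6,.5,.4,.3,.2,.1,.05,0,-.05): go(c(th,.015),45)
where()
E
```

```text
time: 6.33
tool_pos: [0.499, -0.1672, 0.1733]
tool_rot: [-0.3, 0.725, -0.572, 0.238]
contact_force: [0.2, 1.0, -0.4]
gripper_width: 0.001
time: 7.17
tool_pos: [0.499, -0.1672, 0.1733]
tool_rot: [-0.3, 0.725, -0.572, 0.238]
contact_force: [-0.6, -0.8, -0.3]
gripper_width: 0.002
t 7.17 u,v,z [-0.1302 -0.0014  0.1733] rotvec err to [-15.   -0.1   0.1] F [-0.6  -0.77 -0.33] q [-0.77 -0.43  2.3   0.81  0.96  0.19] g 0.0
tcp [ 0.497  -0.1662  0.1729] lin cm [-0.14  0.14 -0.09] rot [-0.  -0.1  0.1]
tcp [ 0.4881 -0.1683  0.1605] lin cm [-0.14  1.67  0.14] rot [-0.  -0.1  0.1]
tcp [ 0.4805 -0.1702  0.1472] lin cm [-0.14  3.16  0.52] rot [-0.  -0.1  0.1]
tcp [ 0.4741 -0.1717  0.1333] lin cm [-0.15  4.61  1.04] rot [-0.  -0.1  0.1]
tcp [ 0.4692 -0.1728  0.1188] lin cm [-0.15  5.99  1.71] rot [-0.  -0.1  0.1]
tcp [ 0.4657 -0.1737  0.1038] lin cm [-0.15  7.31  2.51] rot [-0.  -0.1  0.1]
tcp [ 0.4636 -0.1742  0.0886] lin cm [-0.16  8.54  3.44] rot [-0.  -0.1  0.1]
tcp [ 0.4632 -0.1743  0.0809] lin cm [-0.16  9.11  3.95] rot [-0.  -0.1  0.1]
tcp [ 0.4631 -0.1743  0.0732] lin cm [-0.16  9.66  4.49] rot [-0.  -0.1  0.1]
tcp [ 0.4634 -0.1742  0.0655] lin cm [-0.16 10.19  5.05] rot [-0.  -0.1  0.1]
t 7.27 u,v,z [-0.1302 -0.0014  0.1733] rotvec err to [-15.   -0.1   0.1] F [-0.6   0.34 -0.8 ] q [-0.77 -0.43  2.3   0.81  0.96  0.19] g -0.0
```

View pics/p5.png

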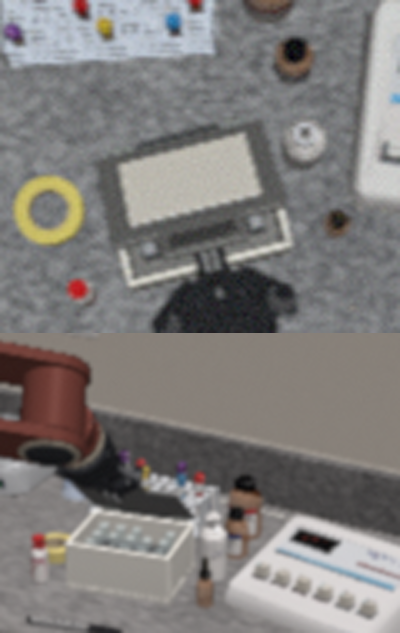

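Seen from above, the lid now overlies the fingertips, with its lip edge at about crop (213,252). I check numerically that it is at rest.

Run:
```python
from h import *
F=[manip.grab_frame("top")[125:225,255:375].astype(float) for _ in range(6)]
print([round(np.abs(F[i+1]-F[i]).mean(),2) for i in range(5)], round(np.abs(F[5]-F[0]).mean(),2))
import cv2
o=cv2.imread("pics/p5.png")[:333]; n=cv2.resize(F[5].astype(np.uint8)[:,:,::-1],(400,333),interpolation=2); print("vs p5",np.abs(o.astype(float)-n).mean())
for z in(.15,.17,.19):
    q=ray("top",255+213/3.33,125+252/3.33,z)-H; print(z,q@U,"theta by z",np.arcsin((z-.076)/.154),"by u",np.arccos(min(1,-(q@U)/.154)))
where()
```

```text
[np.float64(2.67), np.float64(2.7), np.float64(2.66), np.float64(2.68), np.float64(2.69)] 2.68
vs p5 2.2548773773773774
0.15 -0.11809429638209877 theta by z 0.501246965221357 by u 0.6968836460883596
0.17 -0.11994461325503324 theta by z 0.6565523671397125 by u 0.6779483811156692
0.19 -0.12179493012796778 theta by z 0.8334566099228361 by u 0.658556945529703
t 7.57 u,v,z [-0.1302 -0.0014  0.1733] rotvec err to [-15.   -0.1   0.1] F [-0.75 -0.15 -1.21] q [-0.77 -0.43  2.3   0.81  0.96  0.19] g -0.0
```

It is at rest at about 0.67–0.7 rad, carried on the fingers. I lower it slowly.

```bash
G='"rotation":[[0,0,0],[0,0,0],[0,0,0],[0,0,0],[0,0,0],[0,0,0],[0,0,0],[0,0,0],[0,0,0],[0,0,0]],"grip":[1,1,1,1,1,1,1,1,1,1]}' ; python3 -m pendant '{"linear":[[0,0.1,0],[0,0.3,0],[0,0.5,0.05],[0,0.7,0.05],[0,0.95,0.1],[0,1.2,0.15],[0,1.45,0.2],[0,1.7,0.25],[0,1.95,0.3],[0,2.2,0.35]],"rotation":[[0,0,0],[0,0,0],[0,0,0],[0,0,0],[0,0,0],[0,0,0],[0,0,0],[0,0,0],[0,0,0],[0,0,0]],"grip":[1,1,1,1,1,1,1,1,1,1]}'
python3 -m pendant '{"linear":[[0,0.2,0.05],[0,0.4,0.1],[0,0.6,0.15],[0,0.8,0.2],[0,1.0,0.28],[0,1.2,0.35],[0,1.4,0.42],[0,1.6,0.5],[0,1.8,0.55],[0,2.0,0.6]],"rotation":[[0,0,0],[0,0,0],[0,0,0],[0,0,0],[0,0,0],[0,0,0],[0,0,0],[0,0,0],[0,0,0],[0,0,0]],"grip":[1,1,1,1,1,1,1,1,1,1]}'
python3 - <<'E'
from h import *
where()
import cv2
f=manip.grab_frame("top")[125:225,255:375];g=manip.grab_frame("scene")[110:230,280:440]
cv2.imwrite("pics/p6.png",np.vstack([cv2.resize(f,(400,333),interpolation=2),cv2.resize(g,(400,300),interpolation=2)])[:,:,::-1])
c=lambda th,b:tcp(-.154*np.cos(th)-.002*np.sin(th),0,.078+.154*np.sin(th)-.002*np.cos(th),45,1,b)
for th in (.4,.3,.2,.1,.05,0,-.05): print(th,end=' ');go(c(th,.015),45)
E
```

```text
time: 8.4
tool_pos: [0.4861, -0.1703, 0.155]
tool_rot: [-0.3, 0.725, -0.572, 0.238]
contact_force: [-0.3, -0.7, -0.4]
gripper_width: 0.003
time: 9.23
tool_pos: [0.4766, -0.1726, 0.1367]
tool_rot: [-0.3, 0.725, -0.572, 0.238]
contact_force: [-0.1, -0.1, -0.6]
gripper_width: 0.002
t 9.23 u,v,z [-0.1532 -0.0015  0.1367] rotvec err to [-15.   -0.1   0.1] F [-0.09 -0.05 -0.65] q [-0.82 -0.42  2.36  0.86  0.95  0.08] g 0.0
0.4 tcp [ 0.4741 -0.1717  0.1333] lin cm [-0.14  0.36  0.08] rot [ 0.  -0.1  0.1]
0.3 tcp [ 0.4692 -0.1728  0.1188] lin cm [-0.15  1.75  0.74] rot [ 0.  -0.1  0.1]
0.2 tcp [ 0.4657 -0.1737  0.1038] lin cm [-0.15  3.06  1.55] rot [ 0.  -0.1  0.1]
0.1 tcp [ 0.4636 -0.1742  0.0886] lin cm [-0.15  4.29  2.48] rot [ 0.  -0.1  0.1]
0.05 tcp [ 0.4632 -0.1743  0.0809] lin cm [-0.15  4.86  2.99] rot [ 0.  -0.1  0.1]
0 tcp [ 0.4631 -0.1743  0.0732] lin cm [-0.16  5.41  3.52] rot [ 0.  -0.1  0.1]
-0.05 tcp [ 0.4634 -0.1742  0.0655] lin cm [-0.16  5.94  4.09] rot [ 0.  -0.1  0.1]
```

View pics/p6.png

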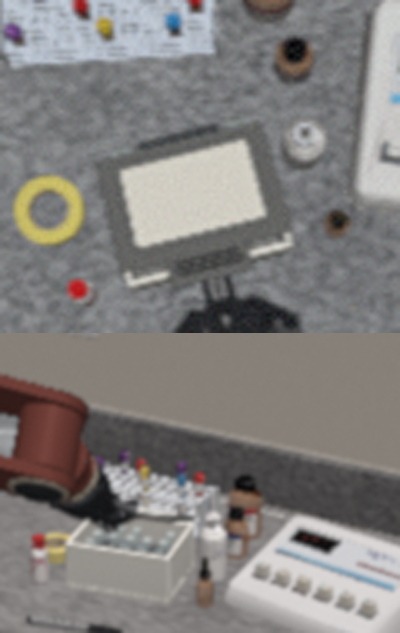

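The lid follows the fingers at about 0.4 rad, with its lip at crop (213,277). I continue, slowing down towards shut.

```bash
python3 -m pendant '{"linear":[[0,0.2,0.05],[0,0.4,0.1],[0,0.6,0.2],[0,0.8,0.3],[0,1.0,0.4],[0,1.2,0.5],[0,1.4,0.6],[0,1.6,0.7],[0,1.8,0.8],[0,2.0,0.9]],"rotation":[[0,0,0],[0,0,0],[0,0,0],[0,0,0],[0,0,0],[0,0,0],[0,0,0],[0,0,0],[0,0,0],[0,0,0]],"grip":[1,1,1,1,1,1,1,1,1,1]}'
python3 -m pendant '{"linear":[[0,0.13,0.08],[0,0.26,0.16],[0,0.4,0.24],[0,0.54,0.33],[0,0.68,0.42],[0,0.82,0.51],[0,0.96,0.6],[0,1.1,0.7],[0,1.24,0.8],[0,1.38,0.9]],"rotation":[[0,0,0],[0,0,0],[0,0,0],[0,0,0],[0,0,0],[0,0,0],[0,0,0],[0,0,0],[0,0,0],[0,0,0]],"grip":[1,1,1,1,1,1,1,1,1,1]}'
python3 - <<'E'
from h import *
where()
import cv2
f=manip.grab_frame("top")[125:225,255:375];g=manip.grab_frame("scene")[110:230,280:440]
cv2.imwrite("pics/p7.png",np.vstack([cv2.resize(f,(400,333),interpolation=2),cv2.resize(g,(400,300),interpolation=2)])[:,:,::-1])
c=lambda th,b:tcp(-.154*np.cos(th)-.002*np.sin(th),0,.078+.154*np.sin(th)-.002*np.cos(th),45,1,b)
for th in (.2,.15,.1,.05,0,-.05,-.1): print(th,end=' ');go(c(th,.015),45)
E
```

```text
time: 10.17
tool_pos: [0.4691, -0.1745, 0.1162]
tool_rot: [-0.3, 0.725, -0.572, 0.238]
contact_force: [-0.0, -1.2, -1.1]
gripper_width: -0.0
time: 11.0
tool_pos: [0.4658, -0.1753, 0.1001]
tool_rot: [-0.3, 0.725, -0.572, 0.238]
contact_force: [1.3, 0.0, -0.6]
gripper_width: 0.003
t 11.0 u,v,z [-0.1643 -0.0016  0.1001] rotvec err to [-15.   -0.1   0.1] F [ 1.29  0.04 -0.61] q [-0.85 -0.36  2.39  0.91  0.92 -0.02] g 0.0
0.2 tcp [ 0.4657 -0.1737  0.1038] lin cm [-0.14 -0.31 -0.26] rot [-0.  -0.1  0.1]
0.15 tcp [ 0.4645 -0.174   0.0962] lin cm [-0.14  0.31  0.19] rot [-0.  -0.1  0.1]
0.1 tcp [ 0.4636 -0.1742  0.0886] lin cm [-0.15  0.92  0.67] rot [-0.  -0.1  0.1]
0.05 tcp [ 0.4632 -0.1743  0.0809] lin cm [-0.15  1.49  1.18] rot [-0.  -0.1  0.1]
0 tcp [ 0.4631 -0.1743  0.0732] lin cm [-0.15  2.04  1.72] rot [-0.  -0.1  0.1]
-0.05 tcp [ 0.4634 -0.1742  0.0655] lin cm [-0.15  2.57  2.28] rot [-0.  -0.1  0.1]
-0.1 tcp [ 0.464  -0.1741  0.0578] lin cm [-0.15  3.06  2.87] rot [-0.  -0.1  0.1]
```

View pics/p7.png

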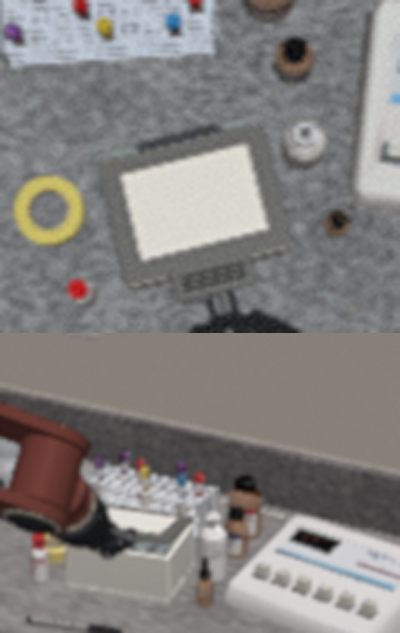

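At about 0.17 rad the lid is still on the fingers. Final slow lowering follows, in small steps.

```bash
python3 -m pendant '{"linear":[[0,0.09,0.06],[0,0.18,0.12],[0,0.27,0.18],[0,0.36,0.25],[0,0.45,0.31],[0,0.54,0.38],[0,0.63,0.45],[0,0.72,0.52],[0,0.81,0.59],[0,0.9,0.66]],"rotation":[[0,0,0],[0,0,0],[0,0,0],[0,0,0],[0,0,0],[0,0,0],[0,0,0],[0,0,0],[0,0,0],[0,0,0]],"grip":[1,1,1,1,1,1,1,1,1,1]}'
python3 -m pendant '{"linear":[[0,0.08,0.07],[0,0.16,0.14],[0,0.24,0.21],[0,0.32,0.28],[0,0.4,0.35],[0,0.48,0.42],[0,0.56,0.5],[0,0.64,0.58],[0,0.72,0.66],[0,0.8,0.74]],"rotation":[[0,0,0],[0,0,0],[0,0,0],[0,0,0],[0,0,0],[0,0,0],[0,0,0],[0,0,0],[0,0,0],[0,0,0]],"grip":[1,1,1,1,1,1,1,1,1,1]}'
python3 -m pendant '{"linear":[[0,0.08,0.08],[0,0.16,0.16],[0,0.24,0.24],[0,0.32,0.32],[0,0.4,0.4],[0,0.48,0.48],[0,0.56,0.56],[0,0.64,0.64],[0,0.72,0.72],[0,0.8,0.8]],"rotation":[[0,0,0],[0,0,0],[0,0,0],[0,0,0],[0,0,0],[0,0,0],[0,0,0],[0,0,0],[0,0,0],[0,0,0]],"grip":[1,1,1,1,1,1,1,1,1,1]}'
python3 -c "
from h import *
where()"
```

```text
time: 11.93
tool_pos: [0.4642, -0.1757, 0.0891]
tool_rot: [-0.3, 0.725, -0.572, 0.238]
contact_force: [-0.5, 0.2, -1.0]
gripper_width: -0.001
time: 12.77
tool_pos: [0.4638, -0.1758, 0.0782]
tool_rot: [-0.3, 0.725, -0.572, 0.238]
contact_force: [0.3, -0.2, -0.5]
gripper_width: 0.001
time: 13.6
tool_pos: [0.4638, -0.1758, 0.0669]
tool_rot: [-0.3, 0.725, -0.572, 0.238]
contact_force: [-0.8, 0.3, -0.4]
gripper_width: -0.002
t 13.6 u,v,z [-0.1664 -0.0017  0.0669] rotvec err to [-15.   -0.1   0.1] F [-0.81  0.33 -0.35] q [-0.86 -0.28  2.4   0.97  0.87 -0.12] g -0.0
```

```bash
python3 -m pendant '{"linear":[[0,0.08,0.06],[0,0.16,0.12],[0,0.24,0.18],[0,0.32,0.24],[0,0.4,0.3],[0,0.48,0.36],[0,0.56,0.4],[0,0.7,0.4],[0,0.85,0.4],[0,1.0,0.4]],"rotation":[[0,0,0],[0,0,0],[0,0,0],[0,0,0],[0,0,0],[0,0,0],[0,0,0],[0,0,0],[0,0,0],[0,0,0]],"grip":[1,1,1,1,1,1,1,1,1,1]}'
python3 -m pendant '{"linear":[[0,0.3,-0.3],[0,0.4,-1],[0,0.4,-2],[0,0.4,-3.2],[0,0.4,-4.6],[0,0.4,-6],[0,0.4,-7.5],[0,0.4,-9],[0,0.4,-10],[0,0.4,-10]],"rotation":[[0,0,0],[0,0,0],[0,0,0],[0,0,0],[0,0,0],[0,0,0],[0,0,0],[0,0,0],[0,0,0],[0,0,0]],"grip":[1,1,1,1,1,1,1,1,1,1]}'
python3 - <<'E'
from h import *
where()
import cv2
f=manip.grab_frame("top")[125:255,230:380];g=manip.grab_frame("scene")[110:230,280:440]
cv2.imwrite("pics/p8.png",np.vstack([cv2.resize(f,(345,299),interpolation=2),cv2.resize(g,(345,259),interpolation=2)])[:,:,::-1])
E
```

```text
time: 14.43
tool_pos: [0.4596, -0.1768, 0.057]
tool_rot: [-0.3, 0.725, -0.572, 0.238]
contact_force: [-0.5, -0.3, 0.3]
gripper_width: 0.0
time: 15.27
tool_pos: [0.3877, -0.1953, 0.127]
tool_rot: [-0.299, 0.725, -0.572, 0.24]
contact_force: [1.2, -0.2, 0.1]
gripper_width: 0.003
t 15.27 u,v,z [-0.2449 -0.003   0.127 ] rotvec err to [-15.1  -0.4   0.2] F [ 1.22 -0.17  0.08] q [-1.08 -0.61  2.49  0.84  1.17 -0.06] g 0.0
```

View pics/p8.png

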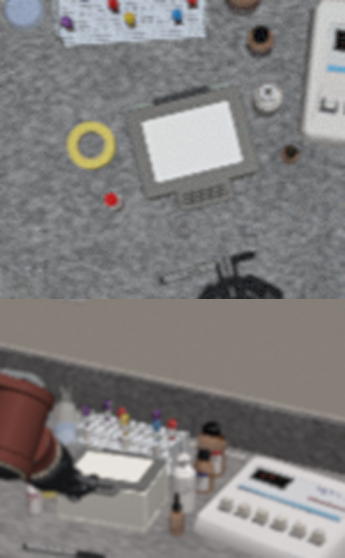

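The lid lies flat and shut at (193,143), its lip at (203,192) is free, and the bystanders are where they were. The fingers are clear and in open air, so I hand in.

```bash
python3 -c "
from plant import manip
print(manip.job_done())"
```

```text
the job is handed in; nothing more can be done
None
```

I tipped the lid forward from behind with the closed fingertips and let it fall free. I caught it on the back of the fingers at about 0.7 rad and held it still there for over 0.4 s. Then I lowered it at about 0.1–0.2 rad/s until it was shut and drew the fingers clear. The job was handed in at about 15 s of the 51 s allowed.

**Last checks:** the final top and scene pictures show the lid flat and shut and the fingers clear. The case, tape, bottles and pen look unmoved. I never picked out the forceps for certain in any picture, so I have no check on them.

**Not confirmed:** the lid angles and the contact with the fingers come from the pictures and the planned geometry. The force reading was too noisy (about 1 N) to show the light contact separately. Apart from one reading of about 3.7 N while tipping, it stayed under about 2 N.

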